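# Key on and hold the insulation tester

## Robot

A 6-joint arm with a two-finger parallel gripper is mounted at the origin on the work surface. World frame = base frame: x ahead of the robot, y to its left, z up, the work surface at z = 0. Lengths are in m, angles in rad, forces in N, time in s.
With the tool pointing down it reaches from about 0.35 to 0.775 m from the base axis. Payload 5.5 kg.
Tool frame: the origin (TCP) lies midway between the tips of the shut fingers; the grasp point (between the pads) lies 19 mm behind it; z points along the fingers, y is the line along which they close (so a half turn about z gives the same grasp; the last joint's range is limited). The gripper opens to 85 mm and grips with 20 to 120 N. Pads are 22 mm wide; open, the fingers measure 114 mm over their backs; the gripper's body (76 mm by 85 mm) begins 54 mm behind the grasp point. The pads swing forward as they close: fully open they stand 13 mm farther back than shut.
Start: joints at [1.074, 0.313, 0.046, 1.304, 0, 1.431], TCP at [0.201, 0.539, 0.231] pointing down, gripper open.
Joint ranges: [-2.76, 2.76], [-0.86, 1.69], [-1.03, 1.26], [-2.2, 2.34], [-1.47, 1.5], [-3.14, 3.14]. Speed limits (rad/s): [2.57, 2.57, 3.14, 3.14, 3.14, 3.14].

## Interface

Orientations are given as a unit quaternion [w, x, y, z].
In Python, from workcell import env gives the robot as it stands. The module is installed in compiled form; this text tells all that it offers.
- The arm moves only by the tool servo_tool, never from a script. Its argument "increments" is a list of rows, each an object of numbers: "grip": the closure, from 0 (fully open) to 1 (shut); "x", "y", "z": the shift along the tool's x, y, z in mm; "roll": the turn about the tool's z in degrees. In form: [{"grip": .., "x": .., "y": .., "z": .., "roll": ..}, ...]. A call has 1 to 5 rows; each row shifts and turns the commanded pose from where the row before left it, along the tool's axes as they then stand; what a row does not reach is not made up. A row lasts 1/12 s, in which the tool goes at most 41.7 mm and 7.16 degrees, less where a joint would pass 70% of its speed; a pose out of reach is approached as far as the arm can. A call is refused whole if a number of a shift passes 41.7 or a number of a turn 7.16, either way. A call with a gripper value outside its range is refused whole. The fingers move at their own pace and stop on an object; "grip_force" is the grip in N (left out, the last holds). Time passes only in rows, so rows that do not move let the fingers close. It gives the time, the measured TCP pose, the force, the opening and the grip force at its end, in the units of the state.
- env.get_state(): the state, without advancing time (a new reading comes with each control period).
- env.read_camera(name): name is "side" or "top" or "wrist"; returns the picture (420x560x3 uint8, red, green, blue); there is no depth.
- env.get_calibration(name): a dict with "vertical_fov" (degrees; the focal length in pixels is half the picture's height over the tangent of half this angle, whatever the lens; pixels are square), "cx", "cy" (the principal point, pixels), "rvec" (rotation vector, rad) and "tvec" (3), from world to camera coordinates, as OpenCV has them; the wrist camera has in their place "tool_from_camera" (4x4, takes a point from camera to tool coordinates, whose origin is the TCP and whose axes are the flange's). Camera axes: x right, y down, z forward; pixel columns grow to the right and rows downward; lengths in m; the calibration is good to about 2 mm. A picture is of the moment at which its call begins: read the wrist's pose just before it. get_calibration takes no time and is no camera call.
- env.hand_in(): hands the job in; it is judged then, once.
The state is a dict: "clock": time; "joint_pos": joint angles; "qvel": joint speeds; "tau": joint torques, N m; "tcp_pos": TCP position; "orientation": TCP orientation; "wrist_force": force on the tool from outside, world axes, zero at the start; "ft_torque": the same for the moment, N m; "finger_gap": finger opening in m; "grip_force": force on a finger pad.
Only numpy, scipy, OpenCV 4.12 (cv2) and the standard library are available. Lean on these libraries where they do the work, as an engineer would, in place of code of your own. Each camera call takes 0.05 s, during which the arm holds its last target. There are 200 camera calls.

## Task

Set the insulation tester to its highest range by sliding the range selector on its top panel all the way to the end stop on the side away from the key switch. Then take the key out of the wooden block, push it fully home into the key switch past the sticky pins, turn it a quarter turn clockwise (seen from above) to its stop and keep it there against the return spring: finish while still gripping the key and holding it turned. Leave the tip-cleaner tin, solder spool and copper tape roll where they are.

Things in the scene. Friction and masses are not known exactly. Their poses are not given: they have to be found in the camera images.
- tester: Insulation tester: low grey case fixed on the bench, 200 mm deep (its x), 260 mm wide (its y), flat panel 70 mm above the bench. Origin: centre of its underside; front faces -x, z up. In the near (-x) half of the panel: range selector towards +y, key switch towards -y; in the far half, from 15 mm past the middle: a 10 mm high meter and a test nest with coil and brass posts, 30 mm high.
- slide_grip (a point): Range selector: centre of its black ribbed grip, 22 mm (tester x) by 14 mm (tester y) by 24 mm high, 12 mm below its top and 17.5 mm above the panel. Axes as the tester's. It slides along the tester's y on a track 30 mm wide and 3 mm high with about 2 N of friction and stays where it is left.
- range_slide (a joint): Travel of the range selector in m: 0 at the -y end (nearer the key switch), growing along the tester's +y to the end stop at 0.060 (highest range).
- lock_mouth (a point): Key switch: centre of the keyway in its face, 12 mm above the panel, in a steel collar of 35 mm diameter, 13 mm above the panel. The keyway goes straight down, 11 mm long (tester x), 5 mm wide (tester y), mouth chamfered 1.4 mm. Axes as the tester's; it does not turn with the key. Sprung, sticky pins at depths of about 11, 16 and 21 mm: passing them takes 4 to 16 N; jiggling helps.
- key_switch (a joint): Angle of the key switch's plug in rad: 0 at rest (keyway along tester x), growing clockwise from above to its stop at 1.57. Turning takes 0.05 to 0.1 N m with the key fully home (short of that it binds: do not force it), a spring returns it if let go, and the key stays trapped while turned. The key has 0.1 to 0.15 rad of play in the plug: turn the head slightly beyond a quarter to reach the stop.
- key_head (a point): Key, upright, head up: centre of its flat grey plastic head, 26 mm wide (key x), 9 mm thick (key y; grip across this), 32 mm high (top 16 mm above this point). Under the head is a shoulder piece 13 by 9 mm, 8 mm high. The key is 66 mm long, about 30 g, z up along it.
- key_shoulder (a point): Flat underside of the key's shoulder, on its axis, 24 mm below the head's centre. It rests on the block's top at the start and on the key switch's face when home. The steel blade reaches 26 mm below it: a round neck (diameter 4 mm) for 6 mm, then a flat 10 mm (key x) by 4 mm (key y), 20 mm long, tip corners rounded. Either way round (half a turn) fits.
- block_slot (a point): Wooden block fixed on the bench, 100 mm (its x) by 50 mm (its y), 45 mm high; this is the mouth of the slot in its top where the key stands, blade down, 30 mm deep, 20 mm from the block's middle towards its -x. The key's wide side lies along the block's x. Driver bits 10 mm high stand in the other half, 36 mm and more from the key's axis.
- cleaner_tin: Soldering-tip cleaner: round steel tin, 74 mm diameter, 38 mm high, with a brass wool dome to 50 mm height. Origin at the centre of its underside. Loose; leave it alone.
- solder_spool: Spool of solder wire with white flanges, standing on end, 64 mm diameter, 44 mm high. Origin at the centre of its underside. Loose; leave it alone.
- tape_roll: Roll of copper foil tape lying flat, 100 mm diameter, 25 mm high. Origin at the centre of its underside. Loose; leave it alone.

How it is judged:
By the outcome, as a careful person would: the job done as asked, in the order asked, and still so for the second after the job is handed in, while the arm keeps its last pose, push and grip.
It also fails if it takes over 64 s, if anything falls off the work surface, if the arm or the gripper's body presses on something with over 40 N, if the wrist force passes 120 N, or if a joint passes its speed limit or range.

## Working session

There is one attempt and no reset: what is moved stays moved. The work goes in short steps, Python scripts to look and compute and a tool call to move; the robot and the scene stay as the last step left them, time stands still between calls to the robot, and variables do not carry over. Pictures are saved under pics/ and viewed, at most 10 in all, crops included, and the job is handed in when it is done.

Besides the shell and the picture viewer there is one more tool, called as name(argument=value, ...), one argument or row to a line, values as JSON. servo_tool: Moves the arm, as the interface text tells. Its arguments: {"type":"object","properties":{"increments":{"type":"array"},"grip_force":{"type":"number"}},"required":["increments"]}

```bash
mkdir -p pics; cat > h.py <<'E'
import numpy as np, cv2
from scipy.spatial.transform import Rotation as R
from workcell import env
def snap(n,f):
    s=env.get_state(); im=env.read_camera(n); cv2.imwrite('pics/'+f,im[:,:,::-1]); return s,im
def cam(n,s=None):
    c=env.get_calibration(n); f=210/np.tan(np.radians(c['vertical_fov'])/2)
    if n=='wrist':
        T=np.array(c['tool_from_camera']); q=s['orientation']
        W=np.eye(4); W[:3,:3]=R.from_quat([q[1],q[2],q[3],q[0]]).as_matrix(); W[:3,3]=s['tcp_pos']
        M=W@T; return f,c['cx'],c['cy'],M[:3,:3],M[:3,3]
    Rm=cv2.Rodrigues(np.array(c['rvec'],float))[0]; return f,c['cx'],c['cy'],Rm.T,-Rm.T@np.array(c['tvec'],float).ravel()
def ray(C,u,v,z):
    f,cx,cy,Rc,o=C; d=Rc@np.array([(u-cx)/f,(v-cy)/f,1]); return o+d*(z-o[2])/d[2]
def proj(C,p):
    f,cx,cy,Rc,o=C; q=Rc.T@(np.array(p)-o); return cx+f*q[0]/q[2],cy+f*q[1]/q[2]
E
python3 - <<'E'
from h import *
s,a=snap('top','top.png'); _,b=snap('side','side.png')
print(s['tcp_pos'],s['orientation'],s['clock'])
for n in('top','side','wrist'): print(n,env.get_calibration(n))
E
```

```text
[0.20059958 0.53835735 0.23042441] [-2.88599341e-04  1.77439392e-01  9.84131340e-01 -8.26831772e-04] 0.0
top {'vertical_fov': 55.15839770009806, 'cx': 278.31684829190357, 'cy': 206.94000598293417, 'rvec': array([ 2.1171726 , -2.17225721,  0.2278238 ]), 'tvec': array([-0.00917512,  0.59711523,  0.93381915])}
side {'vertical_fov': 56.637377597153694, 'cx': 282.52248590754675, 'cy': 206.43420719583952, 'rvec': array([ 2.23816219, -0.32126544,  0.158633  ]), 'tvec': array([-0.53613468,  0.16163769,  0.77001309])}
wrist {'vertical_fov': 63.00953837515521, 'cx': 271.26833715918985, 'cy': 217.86699594757664, 'tool_from_camera': array([[-7.50222912e-04, -9.48495018e-01, -3.16791159e-01,
         8.19213779e-02],
       [ 9.99999279e-01, -1.00857866e-03,  6.51563206e-04,
        -1.28968351e-04],
       [-9.37513257e-04, -3.16790442e-01,  9.48495091e-01,
        -1.43134792e-01],
       [ 0.00000000e+00,  0.00000000e+00,  0.00000000e+00,
         1.00000000e+00]])}
```

View pics/top.png

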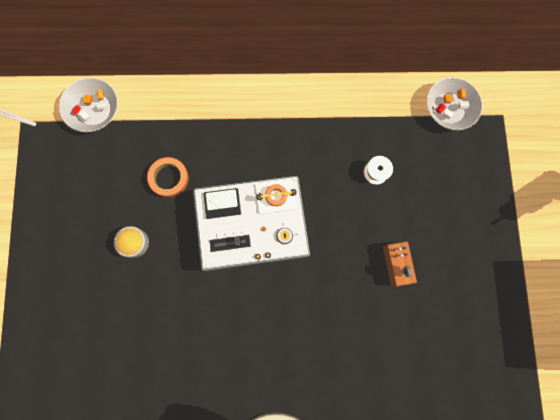

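View pics/side.png

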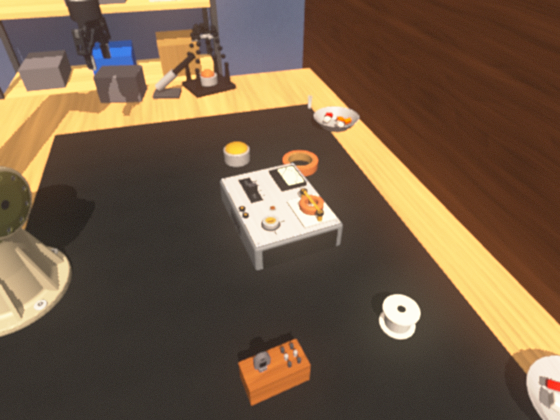

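The top view shows the tester with panel corners near (195,189), (299,178), (309,258) and (202,269). The slider is around (238,242), the lock at (285,236), and the block at about (402,264) with the key at (407,271). The side view has the key head at (262,360), the lock at (270,222) and the slider at (253,188).

```bash
python3 - <<'E'
from h import *
T=cam('top');S=cam('side'); print(T[4],S[4],T[0],S[0])
s=env.get_state();print(proj(T,s['tcp_pos']),proj(S,s['tcp_pos']),proj(T,[0,0,0]),proj(S,[0,0,0]))
for n,u,v,z in [('c',195,189,.07),('c',298,178,.07),('c',309,258,.07),('c',202,267,.07),('lock',285,236,.082),('slide',238,242,.0995),('key',407.5,271,.101),('b',388,244,.045),('b',409,243,.045),('b',416,283,.045),('b',394,286,.045),('tin',130,241,.04),('spool',380,167,.044),('tape',168,177,.025)]: print(n,ray(T,u,v,z).round(4))
for n,u,v,z in [('lock',270,222,.082),('key',262,358,.101),('slide',253,185,.0995),('c',221,177,.07),('c',284,165,.07),('c',339,222,.07),('c',259,249,.07)]: print('side',n,ray(S,u,v,z).round(4))
E
```

```text
[0.4238821  0.01242172 1.02411848] [ 0.37150475 -0.62466394  0.61503372] 402.0483930743299 389.7077473490755
(np.float64(-25.279275395696686), np.float64(413.61063743207046)) (np.float64(101.79810067604552), np.float64(67.94647691401991)) (np.float64(274.3665748331793), np.float64(464.02321163245307)) (np.float64(11.181855447218254), np.float64(288.2399049777898))
c [0.6422 0.1761 0.07  ]
c [ 0.6645 -0.0741  0.07  ]
c [ 0.4694 -0.0929  0.07  ]
c [0.4553 0.1585 0.07  ]
lock [ 0.5218 -0.0371  0.082 ]
slide [0.5089 0.0721 0.0995]
key [ 0.4323 -0.3147  0.101 ]
b [ 0.4995 -0.2918  0.045 ]
b [ 0.5006 -0.3442  0.045 ]
b [ 0.4036 -0.3529  0.045 ]
b [ 0.398  -0.2986  0.045 ]
tin [0.5234 0.3366 0.04  ]
spool [ 0.6956 -0.2866  0.044 ]
tape [0.6852 0.2521 0.025 ]
side lock [ 0.5195 -0.0416  0.082 ]
side key [ 0.4283 -0.3386  0.101 ]
side slide [0.5104 0.0704 0.0995]
side c [0.4512 0.1638 0.07  ]
side c [0.6135 0.1722 0.07  ]
side c [ 0.6625 -0.069   0.07  ]
side c [ 0.4817 -0.0991  0.07  ]
```

servo_tool(
  increments=[
    {"roll":-6.25,"grip":1},
    {"roll":-6.25,"grip":1},
    {"roll":-6.25,"grip":1},
    {"roll":-6.25,"grip":1},
    {"x":-17,"y":-35,"grip":1},
  ],
)

```text
invalid input at $.increments[0]: expected keys grip, x, y, z, roll
```

servo_tool(
  increments=[
    {"x":-17,"y":-35,"grip":1},
    {"x":-17,"y":-35,"grip":1},
    {"x":-17,"y":-35,"grip":1},
    {"x":-17,"y":-35,"grip":1},
    {"x":-17,"y":-35,"grip":1},
  ],
)

```text
invalid input at $.increments[0]: expected keys grip, x, y, z, roll
```

servo_tool(
  increments=[
    {"x":-17,"y":-35,"grip":1},
    {"x":-17,"y":-35,"grip":1},
    {"x":-17,"y":-35,"grip":1},
    {"x":-17,"y":-35,"grip":1},
    {"x":-17,"y":-35,"grip":1},
  ],
)

```text
invalid input at $.increments[0]: expected keys grip, x, y, z, roll
```

servo_tool(
  increments=[
    {"x":-17,"y":-35,"grip":1},
    {"x":-17,"y":-35,"grip":1},
    {"x":-17,"y":-35,"grip":1},
    {"x":-17,"y":-35,"grip":1},
    {"x":0,"y":0,"grip":1},
  ],
)

```text
invalid input at $.increments[0]: expected keys grip, x, y, z, roll
```

```bash
python3 - <<'E'
from h import *
s,a=snap('wrist','w1.png')
print(s['clock'],s['tcp_pos'],s['orientation'],s['joint_pos'],s['wrist_force'])
C=cam('wrist',s)
print([np.round(proj(C,p)) for p in ([.519,-.04,.082],[.509,.071,.105],s['tcp_pos'])])
E
```

```text
0.1 [0.20062373 0.53839205 0.23051908] [-2.48640616e-04  1.77453252e-01  9.84128917e-01 -7.46106920e-04] [1.07440606e+00 3.13888819e-01 4.50933174e-02 1.30357371e+00
 5.79445184e-06 1.43120222e+00] [-0.09438318 -0.49556951 -0.84939324]
[array([-48., 560.]), array([  5., 558.]), array([271., 286.])]
```

View pics/w1.png

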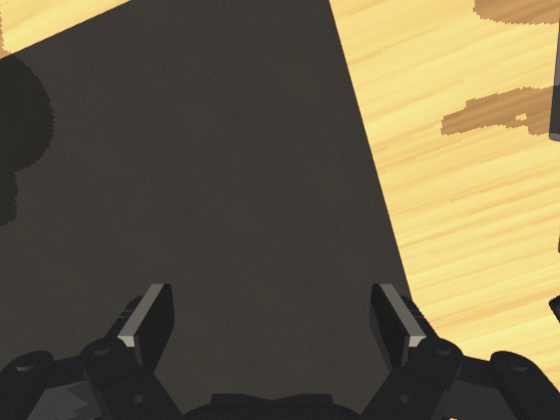

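The moves were refused because every row needs all five keys. This wrist picture therefore shows only the empty mat and the open fingers.

servo_tool(
  increments=[
    {"grip":1,"x":0,"y":0,"z":0,"roll":-6.25},
    {"grip":1,"x":0,"y":0,"z":0,"roll":-6.25},
    {"grip":1,"x":0,"y":0,"z":0,"roll":-6.25},
    {"grip":1,"x":0,"y":0,"z":0,"roll":-6.25},
    {"grip":1,"x":-17,"y":-35,"z":0,"roll":0},
  ],
)

```text
clock: 0.57
tcp_pos: [0.2189, 0.5087, 0.2303]
orientation: [-0.0, -0.045, 0.999, 0.001]
wrist_force: [0.6, -0.4, 0.0]
finger_gap: 0.0255
grip_force: 0.0
```

servo_tool(
  increments=[
    {"grip":1,"x":-17,"y":-35,"z":0,"roll":0},
    {"grip":1,"x":-17,"y":-35,"z":0,"roll":0},
    {"grip":1,"x":-17,"y":-35,"z":0,"roll":0},
    {"grip":1,"x":-17,"y":-35,"z":0,"roll":0},
    {"grip":1,"x":-17,"y":-35,"z":0,"roll":0},
  ],
)

```text
clock: 0.98
tcp_pos: [0.3195, 0.3359, 0.2311]
orientation: [-0.0, -0.04, 0.999, -0.0]
wrist_force: [0.6, 0.6, -0.7]
finger_gap: 0.0002
grip_force: 0.0
```

servo_tool(
  increments=[
    {"grip":1,"x":-17,"y":-35,"z":0,"roll":0},
    {"grip":1,"x":-17,"y":-35,"z":0,"roll":0},
    {"grip":1,"x":-17,"y":-35,"z":0,"roll":0},
    {"grip":1,"x":-17,"y":-35,"z":0,"roll":0},
    {"grip":1,"x":-17,"y":-35,"z":0,"roll":0},
  ],
)

```text
clock: 1.4
tcp_pos: [0.4182, 0.1681, 0.2313]
orientation: [0.0, -0.04, 0.999, 0.0]
wrist_force: [0.5, 0.9, 0.3]
finger_gap: -0.0002
grip_force: 0.0
```

servo_tool(
  increments=[
    {"grip":1,"x":-17,"y":-35,"z":0,"roll":0},
    {"grip":1,"x":-17,"y":-35,"z":0,"roll":0},
    {"grip":1,"x":-17,"y":-35,"z":0,"roll":0},
    {"grip":1,"x":-17,"y":-35,"z":0,"roll":0},
    {"grip":1,"x":0,"y":0,"z":0,"roll":0},
  ],
)

```text
clock: 1.82
tcp_pos: [0.5001, 0.0303, 0.2308]
orientation: [0.001, -0.037, 0.999, -0.001]
wrist_force: [1.1, 0.0, -0.6]
finger_gap: 0.0001
grip_force: 0.0
```

```bash
python3 - <<'E'
from h import *
s,a=snap('wrist','w2.png')
print(s['clock'],s['tcp_pos'],s['orientation'],s['joint_pos'],s['wrist_force'])
C=cam('wrist',s)
print([np.round(proj(C,p)) for p in ([.519,-.04,.082],[.509,.071,.105],s['tcp_pos'])])
E
```

```text
1.8167 [0.50013855 0.03031964 0.23076663] [ 9.80612092e-04 -3.65017706e-02  9.99332472e-01 -1.12657642e-03] [-0.09860587  0.16850335 -0.14375716  1.25628895 -0.00196843 -0.17162793] [ 1.11364054  0.02904245 -0.5525332 ]
[array([192., 215.]), array([319., 222.]), array([271., 286.])]
```

View pics/w2.png

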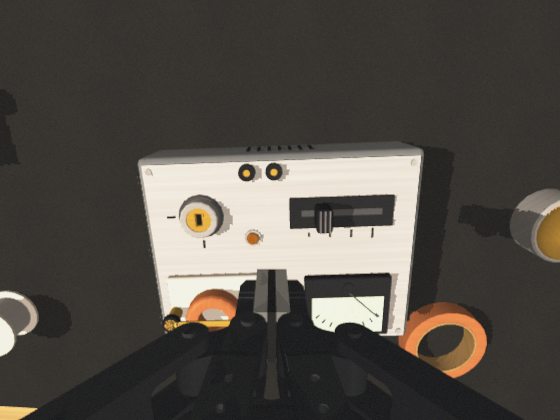

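The wrist view shows the lock keyway at (200,219), the slider grip at about (325,220), the track from column 289 to 393 with its middle row at 211, and the panel screws at (149,171) and (413,161).

```bash
python3 - <<'E'
from h import *
s=env.get_state();C=cam('wrist',s)
for n,u,v,z in [('lock',199.5,219,.082),('sl top',324,212,.1115),('sl near-bot',326,233,.085),('tr0',289,213,.073),('tr1',393,210,.073),('s1',149,171,.07),('s2',413,161,.07),('s3',399,331,.07)]: print(n,ray(C,u,v,z).round(4))
E
python3 - <<'E'
import cv2
a=cv2.imread('pics/w2.png')[190:250,150:410]
cv2.imwrite('pics/w2c.png',cv2.resize(a,None,fx=3,fy=3,interpolation=cv2.INTER_CUBIC))
E
```

```text
lock [ 0.5195 -0.0301  0.082 ]
sl top [0.4958 0.0752 0.1115]
sl near-bot [0.5235 0.0843 0.085 ]
tr0 [0.5108 0.0503 0.073 ]
tr1 [0.5009 0.1453 0.073 ]
s1 [ 0.4816 -0.0778  0.07  ]
s2 [0.4556 0.1557 0.07  ]
s3 [0.6329 0.1775 0.07  ]
```

View pics/w2c.png

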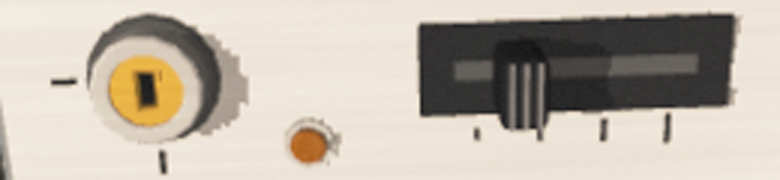

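servo_tool(
  increments=[
    {"grip":1,"x":0,"y":0,"z":0,"roll":-2},
    {"grip":1,"x":-10,"y":13,"z":35,"roll":0},
    {"grip":1,"x":0,"y":0,"z":35,"roll":0},
    {"grip":1,"x":0,"y":0,"z":35,"roll":0},
    {"grip":1,"x":0,"y":0,"z":25,"roll":0},
  ],
)

```text
clock: 2.28
tcp_pos: [0.5029, 0.0513, 0.0985]
orientation: [-0.002, -0.058, 0.998, 0.0]
wrist_force: [-0.4, -0.5, -0.5]
finger_gap: -0.0002
grip_force: 0.0
```

```bash
python3 - <<'E'
from h import *
s,a=snap('wrist','w3.png')
print(s['tcp_pos'],s['orientation'],s['wrist_force'])
C=cam('wrist',s); print(proj(C,s['tcp_pos']),[np.round(proj(C,p)) for p in ([.506,.076,.1115],[.5195,-.03,.082])])
E
```

```text
[0.50293563 0.05128556 0.09854974] [-1.54985934e-03 -5.80464473e-02  9.98312595e-01  4.12186197e-04] [-0.37452656 -0.49353245 -0.51161296]
(np.float64(270.85113921945253), np.float64(286.2913541733147)) [array([326., 313.]), array([113., 283.])]
```

View pics/w3.png

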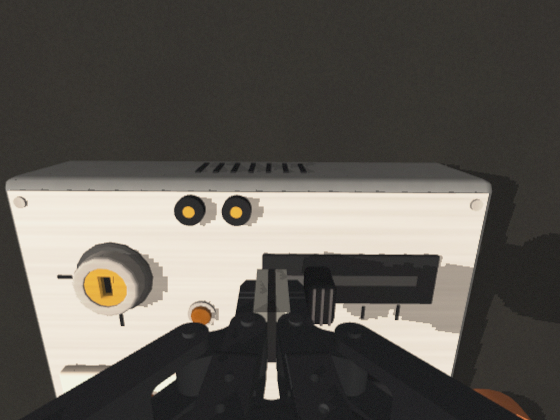

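The fingers are right beside the slider, which sits at (320,298). I'll back off 6 mm, go down, then push.

servo_tool(
  increments=[
    {"grip":1,"x":0,"y":-8,"z":0,"roll":0},
    {"grip":1,"x":0,"y":0,"z":0,"roll":0},
    {"grip":1,"x":-3,"y":0,"z":18,"roll":0},
    {"grip":1,"x":0,"y":0,"z":0,"roll":0},
    {"grip":1,"x":0,"y":6,"z":0,"roll":0},
  ],
)

```text
clock: 2.75
tcp_pos: [0.5093, 0.0476, 0.0848]
orientation: [0.001, -0.057, 0.998, -0.0]
wrist_force: [0.9, -0.7, -0.2]
finger_gap: 0.0004
grip_force: 0.0
```

servo_tool(
  increments=[
    {"grip":1,"x":0,"y":8,"z":0,"roll":0},
    {"grip":1,"x":0,"y":8,"z":0,"roll":0},
    {"grip":1,"x":0,"y":8,"z":0,"roll":0},
    {"grip":1,"x":0,"y":8,"z":0,"roll":0},
    {"grip":1,"x":0,"y":0,"z":0,"roll":0},
  ],
)

```text
clock: 3.17
tcp_pos: [0.5049, 0.0817, 0.0839]
orientation: [0.001, -0.058, 0.998, 0.0]
wrist_force: [-0.6, 0.5, -0.0]
finger_gap: -0.0
grip_force: 0.0
```

servo_tool(
  increments=[
    {"grip":1,"x":0,"y":5,"z":0,"roll":0},
    {"grip":1,"x":0,"y":5,"z":0,"roll":0},
  ],
)

```text
clock: 3.33
tcp_pos: [0.5037, 0.0902, 0.0834]
orientation: [0.0, -0.057, 0.998, -0.0]
wrist_force: [0.9, -1.5, 1.4]
finger_gap: -0.0002
grip_force: 1.1
```

servo_tool(
  increments=[
    {"grip":1,"x":0,"y":3,"z":0,"roll":0},
    {"grip":1,"x":0,"y":3,"z":0,"roll":0},
  ],
)

```text
clock: 3.5
tcp_pos: [0.503, 0.0961, 0.0833]
orientation: [0.0, -0.057, 0.998, -0.0]
wrist_force: [1.6, -2.2, 1.7]
finger_gap: -0.0002
grip_force: 1.1
```

servo_tool(
  increments=[
    {"grip":1,"x":0,"y":3,"z":0,"roll":0},
    {"grip":1,"x":0,"y":3,"z":0,"roll":0},
  ],
)

```text
clock: 3.67
tcp_pos: [0.5023, 0.102, 0.0833]
orientation: [0.0, -0.057, 0.998, -0.0]
wrist_force: [0.4, -2.6, 1.7]
finger_gap: 0.0001
grip_force: 1.1
```

servo_tool(
  increments=[
    {"grip":1,"x":0,"y":2,"z":0,"roll":0},
    {"grip":1,"x":0,"y":2,"z":0,"roll":0},
  ],
)

```text
clock: 3.83
tcp_pos: [0.502, 0.1043, 0.0834]
orientation: [0.0, -0.057, 0.998, -0.002]
wrist_force: [1.8, -12.8, 2.8]
finger_gap: 0.0001
grip_force: 6.4
```

servo_tool(
  increments=[
    {"grip":1,"x":0,"y":2,"z":0,"roll":0},
    {"grip":1,"x":0,"y":2,"z":0,"roll":0},
  ],
)

```text
clock: 4.0
tcp_pos: [0.502, 0.1049, 0.0835]
orientation: [0.0, -0.056, 0.998, -0.006]
wrist_force: [1.3, -25.6, 2.9]
finger_gap: -0.0001
grip_force: 12.8
```

servo_tool(
  increments=[
    {"grip":1,"x":0,"y":-14,"z":0,"roll":0},
    {"grip":1,"x":0,"y":0,"z":-37,"roll":0},
    {"grip":0,"x":0,"y":0,"z":-37,"roll":0},
    {"grip":0,"x":0,"y":0,"z":-37,"roll":0},
    {"grip":0,"x":0,"y":0,"z":-30,"roll":0},
  ],
)

```text
clock: 4.42
tcp_pos: [0.5026, 0.0962, 0.2264]
orientation: [0.0, -0.057, 0.998, 0.001]
wrist_force: [0.9, 0.3, 0.6]
finger_gap: 0.0356
grip_force: 0.0
```

```bash
python3 - <<'E'
from h import *
s,a=snap('wrist','w4.png')
print(s['clock'],s['tcp_pos'].tolist(),s['orientation'].tolist())
E
```

```text
4.4167 [0.5026158334672892, 0.09623839864186712, 0.22643716675320064] [0.00013863871240039089, -0.057161563439462444, 0.998364728474121, 0.000636697147989312]
```

servo_tool(
  increments=[
    {"grip":0,"x":10,"y":-37,"z":0,"roll":0},
    {"grip":0,"x":10,"y":-37,"z":0,"roll":0},
    {"grip":0,"x":10,"y":-37,"z":0,"roll":0},
    {"grip":0,"x":10,"y":-37,"z":0,"roll":0},
    {"grip":0,"x":10,"y":-37,"z":0,"roll":0},
  ],
)

```text
clock: 4.88
tcp_pos: [0.4735, -0.0944, 0.2237]
orientation: [-0.0, -0.058, 0.998, 0.001]
wrist_force: [0.9, -0.8, 1.0]
finger_gap: 0.0853
grip_force: 0.0
```

servo_tool(
  increments=[
    {"grip":0,"x":10,"y":-37,"z":0,"roll":0},
    {"grip":0,"x":10,"y":-37,"z":0,"roll":0},
    {"grip":0,"x":10,"y":-37,"z":0,"roll":0},
    {"grip":0,"x":10,"y":-37,"z":0,"roll":0},
    {"grip":0,"x":10,"y":-37,"z":0,"roll":0},
  ],
)

```text
clock: 5.3
tcp_pos: [0.4451, -0.2842, 0.2236]
orientation: [0.0, -0.057, 0.998, 0.001]
wrist_force: [0.9, 0.7, 0.7]
finger_gap: 0.0856
grip_force: 0.0
```

servo_tool(
  increments=[
    {"grip":0,"x":10,"y":-37,"z":0,"roll":0},
    {"grip":0,"x":0,"y":0,"z":0,"roll":0},
    {"grip":0,"x":0,"y":0,"z":0,"roll":0},
  ],
)

```text
clock: 5.55
tcp_pos: [0.4394, -0.3223, 0.223]
orientation: [-0.0, -0.055, 0.998, 0.001]
wrist_force: [0.5, 0.5, 0.4]
finger_gap: 0.0856
grip_force: 0.0
```

```bash
python3 - <<'E'
from h import *
s,a=snap('wrist','w5.png')
C=cam('wrist',s);print(s['clock'],s['tcp_pos'],s['orientation'],s['joint_pos'],proj(C,[.432,-.324,.085]))
b=cv2.imread('pics/w4.png')
cv2.imwrite('pics/two.png',cv2.resize(np.hstack([b[:,:,:],a[:,:,::-1]]),None,fx=.71,fy=.71,interpolation=cv2.INTER_AREA))
E
```

```text
5.55 [ 0.43937635 -0.32226636  0.22302987] [-3.37084122e-04 -5.53443221e-02  9.98466606e-01  1.15311129e-03] [-7.80766426e-01  2.58866263e-01 -4.79979369e-02  1.26609540e+00
  1.04566253e-03 -8.91512866e-01] (np.float64(269.4947377624233), np.float64(195.97701344270587))
```

View pics/two.png

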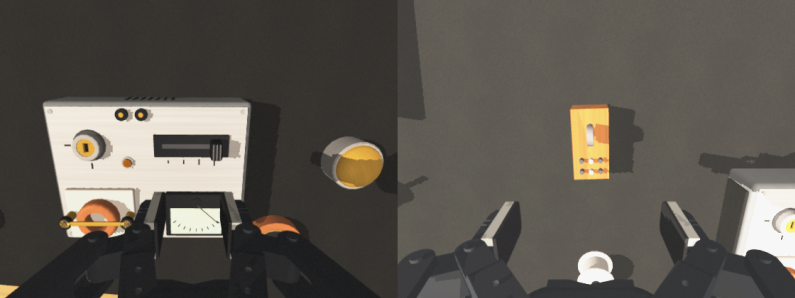

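The left half shows the slider at the track's end, by the last tick. The right half shows the block with the key at about (271,189) in full-size pixels. I'll go down for a closer look.

servo_tool(
  increments=[
    {"grip":0,"x":9,"y":0,"z":35,"roll":0},
    {"grip":0,"x":0,"y":0,"z":35,"roll":0},
    {"grip":0,"x":0,"y":0,"z":20,"roll":0},
    {"grip":0,"x":0,"y":0,"z":0,"roll":0},
    {"grip":0,"x":0,"y":0,"z":0,"roll":0},
  ],
)

```text
clock: 6.02
tcp_pos: [0.4308, -0.3197, 0.1336]
orientation: [-0.001, -0.058, 0.998, 0.001]
wrist_force: [0.0, -0.8, 0.1]
finger_gap: 0.0851
grip_force: 0.0
```

```bash
python3 - <<'E'
from h import *
s,a=snap('wrist','w6.png')
C=cam('wrist',s);print(s['clock'],s['tcp_pos'],s['orientation'],proj(C,[.432,-.324,.085]),proj(C,[.432,-.324,.045]))
b=a[:,:,::-1]; l=cv2.imread('pics/w4.png')[170:240,90:160]
o=np.hstack([b[110:400,140:420],np.zeros((290,10,3),np.uint8),cv2.resize(l,(290,290),interpolation=cv2.INTER_CUBIC)])
cv2.imwrite('pics/c6.png',cv2.resize(o,None,fx=1.37,fy=1.37,interpolation=cv2.INTER_CUBIC))
E
```

```text
6.0167 [ 0.43083156 -0.31968465  0.1335868 ] [-9.09012816e-04 -5.82076291e-02  9.98303024e-01  1.45527067e-03] (np.float64(263.3835584933911), np.float64(246.83933814630595)) (np.float64(264.40373448621864), np.float64(224.78677158576178))
```

View pics/c6.png

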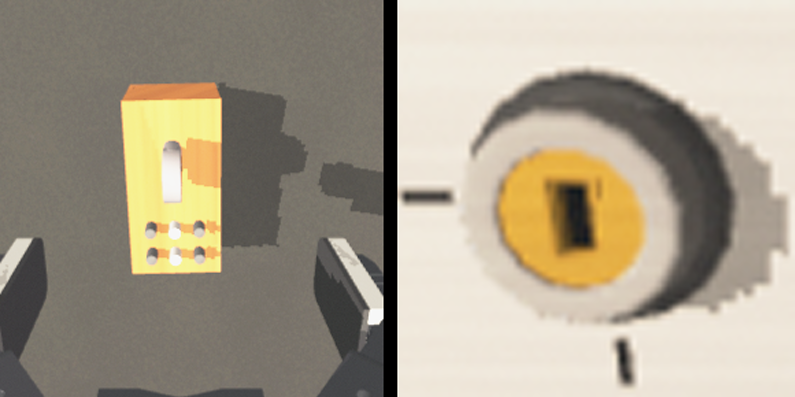

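The key head's top is centred at about (265.5,239) in the full picture. The block's top corners are in crop pixels (123,102), (220,98), (220,271) and (132,273). The lock's keyway is at (120.7,207.9) in picture w4.

```bash
python3 - <<'E'
from h import *
s=env.get_state();C=cam('wrist',s); r=lambda x,y,z:ray(C,140+x/1.37,110+y/1.37,z)
print('key',r(172,177,.085)); P=[r(*p,.045) for p in((123,102),(220,98),(220,271),(132,273))]
print(np.round(P,4)); c=np.mean(P,0); d=(P[2]+P[3]-P[0]-P[1]); e=P[1]+P[2]-P[0]-P[3]
print('center',c,'yaw',np.degrees(np.arctan2(d[1],d[0])),np.degrees(np.arctan2(-e[0],e[1])),np.linalg.norm(d)/2,np.linalg.norm(e)/2)
dd=d/np.linalg.norm(d);print('key from block',c-.02*dd,'tool yaw',np.degrees(2*np.arctan2(.05821,.9983)))
s4=dict(tcp_pos=[0.50262,0.09624,0.22644],orientation=[0.00014,-0.05716,0.99836,0.00064])
s3=dict(tcp_pos=[0.50294,0.05129,0.09855],orientation=[-1.55e-3,-5.8046e-2,.99831,4.1e-4])
s2=dict(tcp_pos=[0.50014,0.03032,0.23077],orientation=[9.8e-4,-3.65e-2,.99933,-1.127e-3])
print('lock',ray(cam('wrist',s4),120.7,207.9,.082),ray(cam('wrist',s3),105,286,.082),ray(cam('wrist',s2),199,220,.082))
E
```

```text
key [ 0.42856757 -0.32456142  0.085     ]
[[ 0.4069 -0.3526  0.045 ]
 [ 0.3992 -0.304   0.045 ]
 [ 0.4994 -0.2896  0.045 ]
 [ 0.5065 -0.3397  0.045 ]]
center [ 0.45299166 -0.32145948  0.045     ] yaw 7.774180975156557 8.549986427859709 0.10085219896972218 0.049902104558710636
key from block [ 0.43317548 -0.32416486  0.045     ] tool yaw 6.674176479143345
lock [ 0.52250994 -0.03375623  0.082     ] [ 0.52208887 -0.03429675  0.082     ] [ 0.52285405 -0.03337094  0.082     ]
```

servo_tool(
  increments=[
    {"grip":0,"x":-1,"y":-4.5,"z":0,"roll":-1.3},
    {"grip":0,"x":0,"y":0,"z":30,"roll":0},
    {"grip":0,"x":0,"y":0,"z":30,"roll":0},
    {"grip":0,"x":0,"y":0,"z":18,"roll":0},
    {"grip":0,"x":0,"y":0,"z":0,"roll":0},
  ],
)

```text
clock: 6.48
tcp_pos: [0.4321, -0.3249, 0.0547]
orientation: [-0.001, -0.069, 0.998, 0.001]
wrist_force: [-1.0, 0.5, 0.5]
finger_gap: 0.0853
grip_force: 0.0
```

servo_tool(
  grip_force=40,
  increments=[
    {"grip":0.7,"x":0,"y":0,"z":0,"roll":0},
    {"grip":0.7,"x":0,"y":0,"z":0,"roll":0},
    {"grip":0.7,"x":0,"y":0,"z":0,"roll":0},
    {"grip":0.7,"x":0,"y":0,"z":0,"roll":0},
  ],
)

```text
clock: 6.82
tcp_pos: [0.4339, -0.3275, 0.0583]
orientation: [0.001, -0.069, 0.998, -0.001]
wrist_force: [0.2, -0.3, -0.0]
finger_gap: 0.0387
grip_force: 0.0
```

servo_tool(
  increments=[
    {"grip":0.8,"x":0,"y":0,"z":0,"roll":0},
    {"grip":0.9,"x":0,"y":0,"z":0,"roll":0},
    {"grip":1,"x":0,"y":0,"z":0,"roll":0},
    {"grip":1,"x":0,"y":0,"z":0,"roll":0},
  ],
)

```text
clock: 7.15
tcp_pos: [0.4327, -0.3245, 0.0568]
orientation: [0.0, -0.069, 0.998, 0.002]
wrist_force: [-0.4, 6.7, 7.3]
finger_gap: 0.0082
grip_force: 40.6
```

servo_tool(
  grip_force=80,
  increments=[
    {"grip":1,"x":0,"y":0,"z":0,"roll":0},
    {"grip":1,"x":0,"y":0,"z":-10,"roll":0},
    {"grip":1,"x":0,"y":0,"z":-20,"roll":0},
    {"grip":1,"x":0,"y":0,"z":-40,"roll":0},
    {"grip":1,"x":0,"y":0,"z":-40,"roll":0},
  ],
)

```text
clock: 7.57
tcp_pos: [0.4316, -0.3257, 0.1667]
orientation: [-0.001, -0.068, 0.998, 0.001]
wrist_force: [0.6, -0.5, 0.3]
finger_gap: 0.008
grip_force: 78.7
```

servo_tool(
  increments=[
    {"grip":1,"x":0,"y":0,"z":0,"roll":1.8},
    {"grip":1,"x":0,"y":0,"z":0,"roll":0},
    {"grip":1,"x":0,"y":0,"z":0,"roll":0},
  ],
)

```text
clock: 7.82
tcp_pos: [0.4327, -0.3268, 0.1669]
orientation: [0.0, -0.053, 0.999, -0.001]
wrist_force: [-0.0, -0.5, -0.8]
finger_gap: 0.0076
grip_force: 78.7
```

```bash
python3 - <<'E'
from h import *
s,a=snap('wrist','w7.png')
_,t=snap('side','s7.png')
C=cam('wrist',s);print(s['clock'],s['tcp_pos'],s['orientation'],s['finger_gap'],s['wrist_force'],proj(C,s['tcp_pos']),s['joint_pos'])
u,v=map(int,proj(cam('side'),s['tcp_pos']));print(u,v)
b=cv2.resize(a[200:400,170:370,::-1],(580,580),interpolation=cv2.INTER_CUBIC)
d=cv2.resize(t[v-60:v+60,u-23:u+22,::-1],(217,580),interpolation=cv2.INTER_CUBIC)
cv2.imwrite('pics/c7.png',np.hstack([b,d]))
E
```

```text
7.8167 [ 0.43270745 -0.32676554  0.16687258] [ 2.84499997e-04 -5.30665321e-02  9.98590809e-01 -5.07730496e-04] 0.007601139401896437 [-0.02079291 -0.46644119 -0.83890274] (np.float64(270.86450461887154), np.float64(286.2823393174358)) [-7.94741240e-01  2.76830748e-01 -1.63850654e-01  1.12897703e+00
 -2.45175273e-04 -9.00924337e-01]
261 323
```

View pics/c7.png

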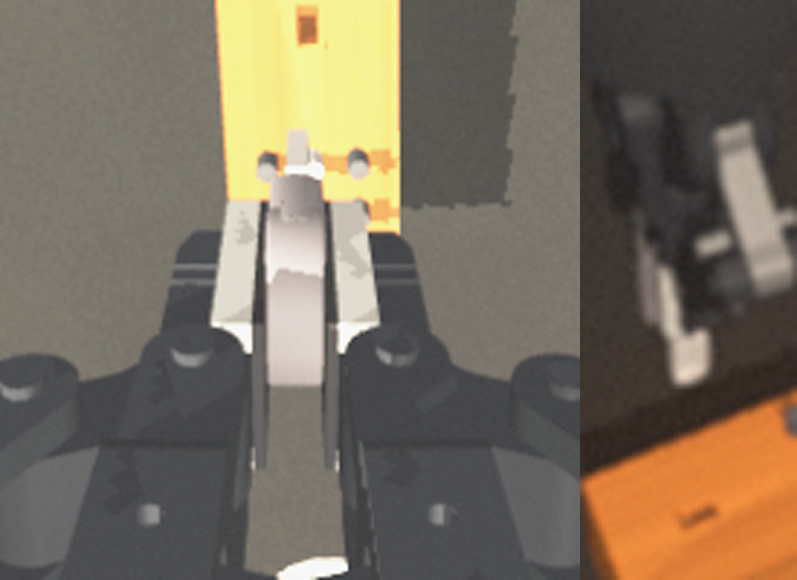

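The key is gripped upright and free of the block. The head's top face runs from crop row 272 to 384, the blade tip is at (298,140), and the empty slot is at (307,27).

```bash
python3 - <<'E'
from h import *
s=env.get_state();C=cam('wrist',s); q=s['orientation']; W=R.from_quat([q[1],q[2],q[3],q[0]])
g=lambda x,y:(170+x/2.9,200+y/2.9)
t=s['tcp_pos']
for n,p,dz in [('front',(296,272),.029),('rear',(297,384),.029),('tip top/front',(298,131),-.021),('tip bot',(298,163),-.021)]:
    print(n,W.inv().apply(ray(C,*g(*p),t[2]+dz)-t).round(4))
print('slot',ray(C,*g(307,27),.045))
tx=W.apply([1,0,0]);print('toolyaw',np.degrees(np.arctan2(-tx[1],-tx[0])))
E
```

```text
front [ 0.0134  0.0005 -0.029 ]
rear [-0.004   0.0006 -0.029 ]
tip top/front [0.0121 0.001  0.021 ]
tip bot [0.0058 0.001  0.021 ]
slot [ 0.43022727 -0.3218813   0.045     ]
toolyaw 6.0825779331551235
```

```bash
python3 - <<'E'
from h import *
P=[];F=[]
for i in range(12):
    s=env.get_state();P.append(s['tcp_pos']);F.append(s['wrist_force']);env.read_camera('wrist')
print(np.round(np.array(P)*1000,1).tolist()); print(np.mean(P,0),np.std(P,0),np.mean(F,0),np.std(F,0))
E
```

```text
[[431.9, -325.9, 165.2], [431.9, -325.8, 164.9], [431.9, -325.8, 164.9], [432.0, -325.9, 165.0], [432.2, -326.0, 165.1], [432.3, -326.1, 165.3], [432.4, -326.2, 165.5], [432.5, -326.3, 165.7], [432.6, -326.3, 165.9], [432.6, -326.4, 166.0], [432.7, -326.4, 166.1], [432.7, -326.4, 166.2]]
[ 0.43230718 -0.32610611  0.1654831 ] [0.00029711 0.00024198 0.0004558 ] [ 0.03794639  0.0167898  -0.48301887] [0.40495136 0.48463029 0.61250327]
```

servo_tool(
  increments=[
    {"grip":1,"x":-15.3,"y":35,"z":0,"roll":0},
    {"grip":1,"x":-15.3,"y":35,"z":0,"roll":0},
    {"grip":1,"x":-15.3,"y":35,"z":0,"roll":0},
    {"grip":1,"x":-15.3,"y":35,"z":0,"roll":0},
    {"grip":1,"x":-15.3,"y":35,"z":0,"roll":0},
  ],
)

```text
clock: 8.93
tcp_pos: [0.4906, -0.1428, 0.1665]
orientation: [0.0, -0.052, 0.999, -0.0]
wrist_force: [0.7, 0.7, 0.1]
finger_gap: 0.0074
grip_force: 78.7
```

servo_tool(
  increments=[
    {"grip":1,"x":-15.3,"y":35,"z":0,"roll":0},
    {"grip":1,"x":-15.3,"y":35,"z":0,"roll":0},
    {"grip":1,"x":-15.3,"y":35,"z":0,"roll":0},
    {"grip":1,"x":0,"y":0,"z":25,"roll":0},
    {"grip":1,"x":0,"y":0,"z":11,"roll":0},
  ],
)

```text
clock: 9.35
tcp_pos: [0.5252, -0.0324, 0.1292]
orientation: [0.0, -0.055, 0.998, 0.0]
wrist_force: [-1.6, -0.4, 0.1]
finger_gap: 0.0076
grip_force: 78.7
```

servo_tool(
  increments=[
    {"grip":1,"x":0,"y":0,"z":0,"roll":0},
    {"grip":1,"x":0,"y":0,"z":0,"roll":0},
  ],
)

```text
clock: 9.52
tcp_pos: [0.5243, -0.0347, 0.1299]
orientation: [-0.001, -0.053, 0.999, 0.0]
wrist_force: [0.6, -0.2, -0.2]
finger_gap: 0.0075
grip_force: 78.6
```

```bash
python3 - <<'E'
from h import *
P=[env.get_state()['tcp_pos']]
s,a=snap('wrist','w8.png'); sb,b=snap('side','s8.png'); st,t=snap('top','t8.png')
C=cam('wrist',s);print(s['clock'],s['tcp_pos'],s['orientation'],s['joint_pos'],proj(C,[.5225,-.0338,.082]))
L=[.5225,-.0338,.082]
u,v=map(int,proj(cam('side'),L));print(u,v)
w=cv2.resize(a[200:330,210:340,::-1],(560,560),interpolation=cv2.INTER_CUBIC)
d=cv2.resize(b[v-40:v+16,u-12:u+11,::-1],(230,560),interpolation=cv2.INTER_CUBIC)
cv2.imwrite('pics/c8.png',np.hstack([w,d]))
E
```

```text
9.5167 [ 0.52431541 -0.03474935  0.12993021] [-7.48333051e-04 -5.30400027e-02  9.98592079e-01  2.41028070e-04] [-2.19055022e-01  2.72988651e-01 -2.64432301e-01  1.03494653e+00
  6.20531370e-05 -3.25184910e-01] (np.float64(272.751875216182), np.float64(243.62948526294196))
270 219
```

View pics/c8.png

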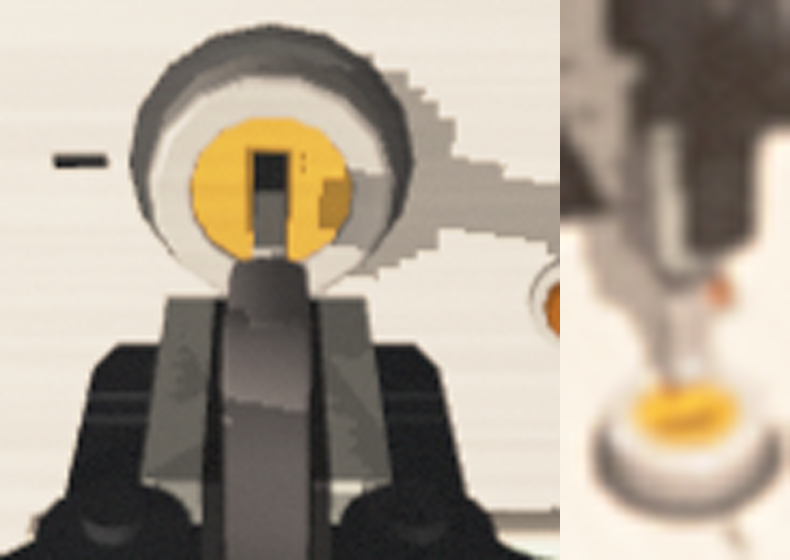

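The blade tip (column 270) lines up with the keyway (column 270). Fore and aft also agrees to about 1 mm once I allow for the tip's height. Going down slowly.

servo_tool(
  increments=[
    {"grip":1,"x":0,"y":0,"z":4,"roll":0},
    {"grip":1,"x":0,"y":0,"z":4,"roll":0},
    {"grip":1,"x":0,"y":0,"z":2,"roll":0},
    {"grip":1,"x":0,"y":0,"z":1,"roll":0},
    {"grip":1,"x":0,"y":0,"z":1,"roll":0},
  ],
)

```text
clock: 10.08
tcp_pos: [0.5247, -0.0352, 0.118]
orientation: [-0.0, -0.053, 0.999, 0.0]
wrist_force: [-0.5, 0.7, -0.4]
finger_gap: 0.0074
grip_force: 78.7
```

servo_tool(
  increments=[
    {"grip":1,"x":0,"y":0,"z":1,"roll":0},
    {"grip":1,"x":0,"y":0,"z":1,"roll":0},
    {"grip":1,"x":0,"y":0,"z":1,"roll":0},
  ],
)

```text
clock: 10.33
tcp_pos: [0.5249, -0.035, 0.1152]
orientation: [0.0, -0.053, 0.999, 0.0]
wrist_force: [0.2, 0.1, 0.0]
finger_gap: 0.0076
grip_force: 78.7
```

servo_tool(
  increments=[
    {"grip":1,"x":0,"y":0,"z":1,"roll":0},
    {"grip":1,"x":0,"y":0,"z":1,"roll":0},
    {"grip":1,"x":0,"y":0,"z":1,"roll":0},
  ],
)

```text
clock: 10.58
tcp_pos: [0.5249, -0.035, 0.1122]
orientation: [0.0, -0.053, 0.999, 0.0]
wrist_force: [-0.8, 0.9, -0.5]
finger_gap: 0.008
grip_force: 78.7
```

servo_tool(
  increments=[
    {"grip":1,"x":0,"y":0,"z":1,"roll":0},
    {"grip":1,"x":0,"y":0,"z":1,"roll":0},
    {"grip":1,"x":0,"y":0,"z":0,"roll":0},
  ],
)

```text
clock: 10.83
tcp_pos: [0.5248, -0.035, 0.1101]
orientation: [-0.0, -0.053, 0.999, 0.0]
wrist_force: [-0.2, -0.4, -0.7]
finger_gap: 0.0075
grip_force: 78.7
```

servo_tool(
  increments=[
    {"grip":1,"x":0,"y":0,"z":1,"roll":0},
    {"grip":1,"x":0,"y":0,"z":1,"roll":0},
    {"grip":1,"x":0,"y":0,"z":1,"roll":0},
  ],
)

```text
clock: 11.08
tcp_pos: [0.525, -0.035, 0.108]
orientation: [0.0, -0.053, 0.999, 0.0]
wrist_force: [-4.2, 1.5, 11.0]
finger_gap: 0.0076
grip_force: 80.3
```

servo_tool(
  increments=[
    {"grip":1,"x":0,"y":0,"z":1,"roll":0},
    {"grip":1,"x":0,"y":0,"z":1,"roll":0},
  ],
)

```text
clock: 11.25
tcp_pos: [0.5244, -0.035, 0.1057]
orientation: [-0.0, -0.053, 0.999, 0.0]
wrist_force: [-2.9, 0.6, 3.0]
finger_gap: 0.0075
grip_force: 79.3
```

servo_tool(
  increments=[
    {"grip":1,"x":0,"y":0,"z":1,"roll":0},
    {"grip":1,"x":0,"y":0,"z":1,"roll":0},
  ],
)

```text
clock: 11.42
tcp_pos: [0.5242, -0.035, 0.103]
orientation: [-0.001, -0.053, 0.999, 0.0]
wrist_force: [-2.6, 0.5, 3.6]
finger_gap: 0.008
grip_force: 79.3
```

servo_tool(
  increments=[
    {"grip":1,"x":0.5,"y":0,"z":1,"roll":0},
    {"grip":1,"x":0,"y":0,"z":1,"roll":0},
  ],
)

```text
clock: 11.58
tcp_pos: [0.5241, -0.035, 0.1013]
orientation: [-0.0, -0.053, 0.999, 0.0]
wrist_force: [-3.8, 0.4, 5.1]
finger_gap: 0.0078
grip_force: 79.3
```

servo_tool(
  increments=[
    {"grip":1,"x":0,"y":0,"z":1,"roll":0},
    {"grip":1,"x":0,"y":0,"z":1,"roll":0},
  ],
)

```text
clock: 11.75
tcp_pos: [0.5241, -0.035, 0.0991]
orientation: [-0.0, -0.053, 0.999, 0.0]
wrist_force: [-3.2, 1.1, 3.4]
finger_gap: 0.0075
grip_force: 79.3
```

servo_tool(
  increments=[
    {"grip":1,"x":0,"y":0,"z":1,"roll":0},
    {"grip":1,"x":0,"y":0,"z":1,"roll":0},
  ],
)

```text
clock: 11.92
tcp_pos: [0.5241, -0.035, 0.0972]
orientation: [-0.0, -0.053, 0.999, 0.0]
wrist_force: [-4.6, 2.3, 7.7]
finger_gap: 0.0077
grip_force: 79.6
```

servo_tool(
  increments=[
    {"grip":1,"x":0,"y":0,"z":1,"roll":0},
    {"grip":1,"x":0,"y":0,"z":1,"roll":0},
  ],
)

```text
clock: 12.08
tcp_pos: [0.5241, -0.035, 0.0954]
orientation: [-0.0, -0.053, 0.999, 0.0]
wrist_force: [-4.6, 1.8, 6.3]
finger_gap: 0.0081
grip_force: 79.6
```

servo_tool(
  increments=[
    {"grip":1,"x":0.5,"y":0,"z":1,"roll":0},
    {"grip":1,"x":0,"y":0,"z":1,"roll":0},
  ],
)

```text
clock: 12.25
tcp_pos: [0.5241, -0.035, 0.0937]
orientation: [0.0, -0.053, 0.999, 0.0]
wrist_force: [-6.3, 3.1, 13.8]
finger_gap: 0.0078
grip_force: 80.6
```

servo_tool(
  increments=[
    {"grip":1,"x":0,"y":0,"z":1,"roll":0},
    {"grip":1,"x":0,"y":0,"z":1,"roll":0},
  ],
)

```text
clock: 12.42
tcp_pos: [0.5243, -0.035, 0.0934]
orientation: [0.001, -0.053, 0.999, 0.0]
wrist_force: [-10.1, 3.5, 27.3]
finger_gap: 0.0074
grip_force: 82.6
```

servo_tool(
  increments=[
    {"grip":1,"x":0,"y":0,"z":1,"roll":0},
    {"grip":1,"x":0,"y":0,"z":1,"roll":0},
  ],
)

```text
clock: 12.58
tcp_pos: [0.5244, -0.035, 0.0932]
orientation: [0.001, -0.053, 0.999, -0.0]
wrist_force: [-14.3, 3.8, 41.2]
finger_gap: 0.0075
grip_force: 84.6
```

The key stopped hard at z = 0.0932, which is the expected home height: the pins were felt at about 11, 17 and 22 mm depth, then came a rigid stop. I'll ease the push and start turning.

servo_tool(
  increments=[
    {"grip":1,"x":0.5,"y":0,"z":-2,"roll":0},
    {"grip":1,"x":0,"y":0,"z":-1.5,"roll":0},
    {"grip":1,"x":0,"y":0,"z":0,"roll":0},
  ],
)

```text
clock: 12.83
tcp_pos: [0.524, -0.035, 0.0937]
orientation: [0.001, -0.053, 0.999, 0.0]
wrist_force: [-3.1, 3.0, 11.3]
finger_gap: 0.0076
grip_force: 80.1
```

servo_tool(
  increments=[
    {"grip":1,"x":0,"y":-0.2,"z":0,"roll":5},
    {"grip":1,"x":0,"y":-0.2,"z":0,"roll":5},
    {"grip":1,"x":0,"y":0,"z":0,"roll":0},
  ],
)

```text
clock: 13.08
tcp_pos: [0.524, -0.0349, 0.0937]
orientation: [0.001, 0.036, 0.999, 0.001]
wrist_force: [-4.0, 4.3, 12.5]
finger_gap: 0.0073
grip_force: 80.4
```

```bash
python3 - <<'E'
from h import *
s=env.get_state();print(s['ft_torque'],s['wrist_force'],s['orientation'],s['tcp_pos'])
E
```

```text
[ 1.05575056  0.9678245  -0.02712666] [-3.99404846  4.32233917 12.50429719] [8.14097077e-04 3.59437309e-02 9.99353146e-01 8.22169531e-04] [ 0.52403286 -0.03494844  0.09369955]
```

servo_tool(
  increments=[
    {"grip":1,"x":0,"y":-0.2,"z":0,"roll":5},
    {"grip":1,"x":0,"y":-0.2,"z":0,"roll":5},
    {"grip":1,"x":0,"y":-0.2,"z":0,"roll":5},
    {"grip":1,"x":0,"y":0,"z":0,"roll":0},
  ],
)

```text
clock: 13.42
tcp_pos: [0.5239, -0.0352, 0.0937]
orientation: [0.001, 0.166, 0.986, 0.001]
wrist_force: [-4.2, 5.3, 12.3]
finger_gap: 0.0075
grip_force: 80.5
```

```bash
cat > st.py <<'E'
from h import *
s=env.get_state();q=s['orientation'];print(s['ft_torque'].round(3),s['wrist_force'].round(1),'yaw',np.degrees(2*np.arctan2(-q[1],q[2])).round(2),s['tcp_pos'].round(4),s['finger_gap'].round(4))
E
python3 st.py
```

```text
Traceback (most recent call last):
  File "st.py", line 2, in <module>
    s=env.get_state();q=s['orientation'];print(s['ft_torque'].round(3),s['wrist_force'].round(1),'yaw',np.degrees(2*np.arctan2(-q[1],q[2])).round(2),s['tcp_pos'].round(4),s['finger_gap'].round(4))
                                                                                                                                                                           ^^^^^^^^^^^^^^^^^^^^^
AttributeError: 'float' object has no attribute 'round'
```

Forces stay small, so I'll keep turning.

servo_tool(
  increments=[
    {"grip":1,"x":0,"y":-0.2,"z":0,"roll":5},
    {"grip":1,"x":0,"y":-0.2,"z":0,"roll":5},
    {"grip":1,"x":0,"y":-0.2,"z":0,"roll":5},
    {"grip":1,"x":0,"y":-0.2,"z":0,"roll":5},
    {"grip":1,"x":0,"y":0,"z":0,"roll":0},
  ],
)

```text
clock: 13.83
tcp_pos: [0.5236, -0.0355, 0.0937]
orientation: [0.0, 0.335, 0.942, 0.002]
wrist_force: [-3.8, 6.4, 12.1]
finger_gap: 0.0076
grip_force: 80.5
```

```bash
sed -i "s/,s\['finger_gap'\].round(4)//" st.py; python3 st.py
```

```text
[1.607 0.919 0.013] [-3.8  6.4 12.1] yaw -39.09 [ 0.5236 -0.0355  0.0937]
```

servo_tool(
  increments=[
    {"grip":1,"x":0.2,"y":0.1,"z":0,"roll":5},
    {"grip":1,"x":0.2,"y":0,"z":0,"roll":5},
    {"grip":1,"x":0.2,"y":-0.1,"z":0,"roll":5},
    {"grip":1,"x":0,"y":-0.2,"z":0,"roll":5},
    {"grip":1,"x":0,"y":-0.2,"z":0,"roll":5},
  ],
)

```text
clock: 14.25
tcp_pos: [0.5231, -0.0355, 0.0938]
orientation: [0.0, 0.531, 0.848, 0.002]
wrist_force: [-3.5, 6.8, 11.0]
finger_gap: 0.0076
grip_force: 80.5
```

servo_tool(
  increments=[
    {"grip":1,"x":0,"y":-0.2,"z":0,"roll":5},
    {"grip":1,"x":0,"y":-0.2,"z":0,"roll":5},
    {"grip":1,"x":0,"y":0,"z":0,"roll":0},
  ],
)

```text
clock: 14.5
tcp_pos: [0.5229, -0.0355, 0.0938]
orientation: [0.0, 0.602, 0.798, 0.002]
wrist_force: [-3.1, 6.5, 11.0]
finger_gap: 0.0075
grip_force: 80.4
```

```bash
python3 st.py
```

```text
[1.551e+00 6.260e-01 1.000e-03] [-3.1  6.5 11. ] yaw -74.08 [ 0.5229 -0.0355  0.0938]
```

servo_tool(
  increments=[
    {"grip":1,"x":0,"y":-0.1,"z":0,"roll":5},
    {"grip":1,"x":0,"y":-0.1,"z":0,"roll":5},
    {"grip":1,"x":0,"y":0,"z":0,"roll":2},
    {"grip":1,"x":0,"y":0,"z":0,"roll":0},
  ],
)

```text
clock: 14.83
tcp_pos: [0.5227, -0.0354, 0.0938]
orientation: [-0.0, 0.682, 0.732, 0.002]
wrist_force: [-2.8, 7.5, 11.7]
finger_gap: 0.0074
grip_force: 80.4
```

```bash
python3 st.py
```

```text
[1.605 0.72  0.097] [-2.8  7.5 11.7] yaw -85.96 [ 0.5227 -0.0354  0.0938]
```

servo_tool(
  increments=[
    {"grip":1,"x":0,"y":-0.1,"z":0,"roll":4},
    {"grip":1,"x":0,"y":0,"z":0,"roll":2},
    {"grip":1,"x":0,"y":0,"z":0,"roll":0},
  ],
)

```text
clock: 15.08
tcp_pos: [0.5226, -0.0354, 0.0938]
orientation: [-0.0, 0.719, 0.695, 0.002]
wrist_force: [-2.7, 7.7, 11.7]
finger_gap: 0.0079
grip_force: 80.4
```

```bash
python3 st.py
```

```text
[1.591 0.666 0.156] [-2.7  7.7 11.7] yaw -91.95 [ 0.5226 -0.0354  0.0938]
```

servo_tool(
  increments=[
    {"grip":1,"x":0,"y":0,"z":0,"roll":2},
    {"grip":1,"x":0,"y":0,"z":0,"roll":2},
    {"grip":1,"x":0,"y":0,"z":0,"roll":0},
    {"grip":1,"x":0,"y":0,"z":0,"roll":0},
  ],
)

```text
clock: 15.42
tcp_pos: [0.5225, -0.0354, 0.0937]
orientation: [-0.0, 0.742, 0.67, 0.002]
wrist_force: [-2.9, 7.3, 11.4]
finger_gap: 0.0079
grip_force: 80.5
```

```bash
python3 - <<'E'
from h import *
T=[]
for i in range(8): T.append(env.get_state()['ft_torque']); env.read_camera('wrist')
print(np.mean(T,0),np.std(T,0))
import st
E
```

```text
[1.66939193 0.72903458 0.23490639] [0.02565164 0.01931513 0.02499023]
[1.639 0.718 0.248] [-3.1  7.  11.9] yaw -95.85 [ 0.5225 -0.0354  0.0938]
```

servo_tool(
  increments=[
    {"grip":1,"x":0,"y":0,"z":0,"roll":1.5},
    {"grip":1,"x":0,"y":0,"z":0,"roll":1.5},
    {"grip":1,"x":0,"y":0,"z":0,"roll":0},
    {"grip":1,"x":0,"y":0,"z":0,"roll":0},
    {"grip":1,"x":0,"y":0,"z":0,"roll":0},
  ],
)

```text
clock: 16.23
tcp_pos: [0.5225, -0.0353, 0.0938]
orientation: [-0.0, 0.759, 0.651, 0.002]
wrist_force: [-2.8, 6.1, 11.9]
finger_gap: 0.0077
grip_force: 80.4
```

```bash
python3 - <<'E'
from h import *
T=[]
for i in range(6): T.append(env.get_state()['ft_torque']); env.read_camera('wrist')
print(np.mean(T,0)); import st
g=lambda a: cv2.GaussianBlur(cv2.cvtColor(a,cv2.COLOR_BGR2GRAY),(0,0),1)
now=cv2.cvtColor(env.read_camera('wrist'),cv2.COLOR_RGB2BGR)
for f in('w7','w8'):  # head/finger shift in the tool view, grasp slip check
    t=cv2.Canny(g(cv2.imread(f'pics/{f}.png'))[255:340,235:310],40,100).astype('f4'); n=cv2.Canny(g(now)[245:350,225:320],40,100).astype('f4')
    r=cv2.matchTemplate(cv2.GaussianBlur(n,(0,0),1.5),cv2.GaussianBlur(t,(0,0),1.5),cv2.TM_CCOEFF_NORMED); print(f,cv2.minMaxLoc(r)[1],cv2.minMaxLoc(r)[3])
# slider darkness along its track, at the end: dark column span in top view
E
```

```text
[1.69511228 0.76644766 0.36546907]
[1.725 0.737 0.362] [-3.2  7.7 11.5] yaw -98.83 [ 0.5225 -0.0353  0.0938]
w7 0.598856508731842 (10, 10)
w8 0.7358622550964355 (10, 10)
```

```bash
python3 -c "
from workcell import env
print(env.hand_in())"
```

```text
the job is handed in; nothing more can be done
None
```

I've handed the job in, with no result shown: the selector is at its far end stop, and the key is home and held about a quarter turn clockwise. The final turn was judged from tool angle and torque (about 0.37 N m), not seen in a picture.

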